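# Mirror the paint row into the shelf rack

### The arm

A 7-joint arm with a two-finger parallel gripper is mounted at the origin on the work surface. World frame = base frame: x ahead of the robot, y to its left, z up, the work surface at z = 0. Lengths are in m, angles in rad, forces in N, time in s.
With the tool pointing down it reaches from about 0.425 to 0.875 m from the base axis. Payload 4.7 kg.
Tool frame: the origin (TCP) lies midway between the tips of the shut fingers; the grasp point (between the pads) lies 19 mm behind it; z points along the fingers, y is the line along which they close (so a half turn about z gives the same grasp; the last joint's range is limited). The gripper opens to 87 mm and grips with 3 to 60 N. Pads are 19 mm wide; open, the fingers measure 117 mm over their backs; the gripper's body (75 mm by 190 mm) begins 51 mm behind the grasp point.
Start: joints at [-1.086, 0.321, -0.07, 1.45, 0.023, 1.371, -0.057], TCP at [0.295, 0.579, 0.223] pointing down, gripper open.
Joint ranges: [-2.86, 2.86], [-0.3, 2.09], [-1.38, 1.24], [0.06, 2.45], [-1.56, 4.7], [0.09, 2.05], [-2.69, 2.69]. Speed limits (rad/s): [2.57, 2.57, 3.14, 3.14, 3.14, 3.14, 3.14].

### API

Orientations are given as a rotation vector (axis times angle).
In Python, from bench import ctrl gives the robot as it stands. The module is installed in compiled form; this text tells all that it offers.
- The arm moves only by the shell command python3 -m handwheel 'ROWS' [FORCE]. ROWS is JSON, a list of rows, each a list of 7 numbers: the finger opening in m, from 0 to 0.087, then the shift along the tool's x, y, z in m, then the turn, a rotation vector about the tool's x, y, z in degrees. A call has 1 to 12 rows; each row shifts and turns the commanded pose from where the row before left it, along the tool's axes as they then stand; what a row does not reach is not made up. A row lasts 1/8 s, in which the tool goes at most 62.5 mm and 10.7 degrees, less where a joint would pass 70% of its speed; a pose out of reach is approached as far as the arm can. A call is refused whole if a number of a shift passes 0.0625 or a number of a turn 10.7, either way. A call with a gripper value outside its range is refused whole. The fingers move at their own pace and stop on an object; FORCE is the grip in N (left out, the last holds). Time passes only in rows, so rows that do not move let the fingers close. It gives the time, the measured TCP pose, the force, the opening and the grip force at its end, in the units of the state.
- ctrl.get_state(): the state, without advancing time (a new reading comes with each control period).
- ctrl.get_image(name): name is "side" or "top"; returns (picture, depth): 384x512x3 uint8, blue, green, red; 384x512 float32, m along the optical axis (not along the pixel's ray), 0 where there is no reading.
- ctrl.camera_info(name): a dict with "intrinsics" (3x3 intrinsics, pixels), "D" ([k1, k2, p1, p2, k3] as OpenCV has them; the pictures are not rectified), "R" (3x3) and "t" (3): a world point X has camera coordinates R X + t. Camera axes: x right, y down, z forward; pixel columns grow to the right and rows downward; lengths in m; the calibration is good to about 2 mm. A picture is of the moment at which its call begins. camera_info takes no time and is no camera call.
- ctrl.close_job(): hands the job in; it is judged then, once.
The state is a dict: "time": time; "joint_positions": joint angles; "qd": joint speeds; "joint_torque": joint torques, N m; "position": TCP position; "tool_rot": TCP orientation; "ft_force": force on the tool from outside, world axes, zero at the start; "torque": the same for the moment, N m; "grip_width": opening from 0.0 (shut) to 1.0 (fully open); "grip_force": force on a finger pad.
Only numpy, scipy, OpenCV 4.12 (cv2) and the standard library are available. Lean on these libraries where they do the work, as an engineer would, in place of code of your own. Each camera call takes 0.05 s, during which the arm holds its last target. There are 200 camera calls.

### The job

The next painter at this table is left-handed: move the four paint containers one by one from the full work rack into the empty shelf rack in reverse order, so that what stands at the left end now ends up at the right end, and so on, one container in each compartment. Leave them all standing upright on the compartment floors; do not tip any over or drop it into place.

Things in the scene. Friction and masses are not known exactly. Their poses are not given: they have to be found in the camera images.
- tall_bottle: Tall round white plastic bottle: body 40 mm diameter up to 76 mm high, then a shoulder and a black cap of 26 mm diameter; 100 mm high in all, about 150 g. Origin: centre of its underside, z up. Starts standing upright on its tray's floor (14 mm above the table), near the tray's centre, at any place in the row.
- jar: Squat round white jar, 44 mm diameter, with a wide flat black lid of 45 mm diameter from 44 mm up to its top at 58 mm; about 150 g. Origin: centre of its underside, z up. Starts standing upright on its tray's floor (14 mm above the table), near the tray's centre, at any place in the row.
- tin: Square bare-metal tin, 40 x 40 mm and 74 mm high, with a small black screw cap (20 mm diameter, 12 mm high) off-centre on top; about 180 g. Its x and y axes are square to its sides. Origin: centre of its underside, z up. Starts standing upright on its tray's floor (14 mm above the table), near the tray's centre, at any place in the row, turned up to 15 degrees in the tray.
- nozzle_bottle: Slim round white plastic bottle, body 36 mm diameter up to 60 mm high, with a pointed black nozzle on top; 92 mm high in all, about 110 g. Origin: centre of its underside, z up. Starts standing upright on its tray's floor (14 mm above the table), near the tray's centre, at any place in the row.
- work_rack: Rack that is full at the start, nearer or farther than the other: fixed plywood board 84 x 290 mm, 10 mm thick, with four square trays in a row along its y axis, centred at y = +102, +34, -34, -102 mm, x = 0. Origin: centre of its underside, on the table. +y is its left end as the robot sees it (turned at most 9 degrees).
- shelf_rack: Rack that is empty at the start: fixed dark wooden block 84 x 290 mm, four open square compartments in a row along its y axis, centred at y = +102, +34, -34, -102 mm, x = 0; 60 x 60 mm inside, walls 8 mm thick, floors 14 mm and wall tops 28 mm above the table. Origin: centre of its underside, on the table. +y is its left end as the robot sees it (turned at most 9 degrees).
- tray_tall_bottle: Square tray of light wood, fixed on the work rack, in which the tall bottle stands at the start; it never moves. 66 x 66 mm outside, 60 x 60 mm inside, 4 mm floor, walls 3 mm thick, rim 18 mm above its underside. Origin: centre of its underside, 10 mm above the table; axes as the work rack's.
- tray_jar: Square tray of light wood, fixed on the work rack, in which the jar stands at the start; it never moves. 66 x 66 mm outside, 60 x 60 mm inside, 4 mm floor, walls 3 mm thick, rim 18 mm above its underside. Origin: centre of its underside, 10 mm above the table; axes as the work rack's.
- tray_tin: Square tray of light wood, fixed on the work rack, in which the tin stands at the start; it never moves. 66 x 66 mm outside, 60 x 60 mm inside, 4 mm floor, walls 3 mm thick, rim 18 mm above its underside. Origin: centre of its underside, 10 mm above the table; axes as the work rack's.
- tray_nozzle_bottle: Square tray of light wood, fixed on the work rack, in which the nozzle bottle stands at the start; it never moves. 66 x 66 mm outside, 60 x 60 mm inside, 4 mm floor, walls 3 mm thick, rim 18 mm above its underside. Origin: centre of its underside, 10 mm above the table; axes as the work rack's.
Things that resemble listed ones, but are neither listed nor needed, are in the scene too. What is shaped like the jar but brown or pink is not meant.

How it is judged:
By the outcome, as a careful person would: the job done as asked, in the order asked, and still so for the second after the job is handed in, with the robot touching nothing.
It also fails if it takes over 106 s, if anything falls off the work surface, if the arm or the gripper's body presses on something with over 40 N, if the wrist force passes 120 N, or if a joint passes its speed limit or range.

## Working session

There is one attempt and no reset: what is moved stays moved. The work goes in short steps, Python scripts to look and compute and a shell command to move; the robot and the scene stay as the last step left them, time stands still between calls to the robot, and variables do not carry over. Pictures are saved under pics/ and viewed, at most 14 in all, crops included, and the job is handed in when it is done.

```bash
ls; mkdir -p pics
cat > h.py <<'E'
import numpy as np,cv2
from bench import ctrl
from scipy.spatial.transform import Rotation as R
def grab(n,f=None):
    im,d=ctrl.get_image(n)
    if f: cv2.imwrite('pics/'+f,im)
    return im,d
def plane(n,px,z):
    c=ctrl.camera_info(n);K=np.array(c['intrinsics']);Rm=np.array(c['R']);t=np.array(c['t'])
    u=cv2.undistortPoints(np.array(px,float).reshape(-1,1,2),K,np.array(c['D'])).reshape(-1,2)
    r=np.c_[u,np.ones(len(u))]@Rm; o=-Rm.T@t
    return o+r*((z-o[2])/r[:,2])[:,None]
def cloud(n,d):
    c=ctrl.camera_info(n);K=np.array(c['intrinsics']);Rm=np.array(c['R']);t=np.array(c['t'])
    v,u=np.mgrid[:384,:512]
    p=cv2.undistortPoints(np.c_[u.ravel(),v.ravel()].astype(float).reshape(-1,1,2),K,np.array(c['D'])).reshape(-1,2)
    P=(np.c_[p,np.ones(len(p))]*d.ravel()[:,None]-t)@Rm
    P[d.ravel()==0]=np.nan
    return P.reshape(384,512,3)
E
python3 - <<'E'
from h import *
a,d=grab('top','t0.png');b,e=grab('side','s0.png')
np.savez('d0.npz',a=a,d=d,b=b,e=e)
for n in('top','side'):
    c=ctrl.camera_info(n);print(n,c['intrinsics'],c['D'],-np.array(c['R']).T@np.array(c['t']),np.array(c['R'])[2])
s=ctrl.get_state();print(s['position'],s['tool_rot'],R.from_rotvec(s['tool_rot']).as_matrix(),s['grip_width'],s['time'])
E
```

```text
pics
top [[477.53312117   0.         252.94968569]
 [  0.         477.53312117 199.87325295]
 [  0.           0.           1.        ]] [-0.00732847  0.          0.          0.          0.        ] [ 0.34905406 -0.0217791   0.88699654] [ 2.15227131e-01 -1.99794985e-04 -9.76563998e-01]
side [[354.75502876   0.         248.00018377]
 [  0.         354.75502876 199.35210789]
 [  0.           0.           1.        ]] [-0.08087615  0.          0.          0.          0.        ] [0.20365935 0.30392778 0.52882101] [ 0.46490808 -0.4705902  -0.74993689]
[0.29463189 0.57882113 0.22156155] [-7.32584431e-01 -3.05465606e+00  2.65318589e-03] [[-8.91223883e-01  4.53563112e-01 -7.02535539e-04]
 [ 4.53563648e-01  8.91222507e-01 -1.56865492e-03]
 [-8.53685225e-05 -1.71666731e-03 -9.99998523e-01]] 0.9956259740933094 0.1
```

View pics/t0.png

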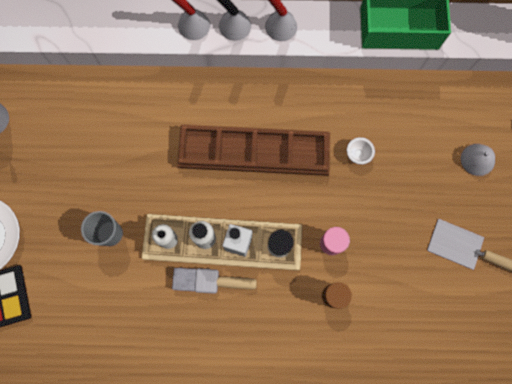

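View pics/s0.png

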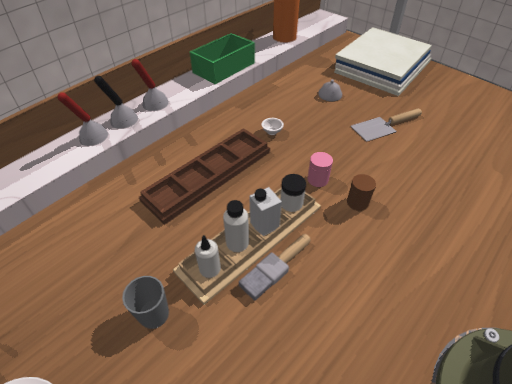

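Row, left to right (top view): nozzle bottle (162,235), tall bottle (202,232), tin (237,240), jar with black lid (281,242). Look-alikes are the pink jar (336,240), brown jar (337,295), grey tumbler (102,230) and white cup (361,151). I choose the four on the light-wood rack; the dark empty rack is at (255,150).

```bash
cat > m.py <<'E'
from h import *
z=np.load('d0.npz');a,d,b,e=z['a'],z['d'],z['b'],z['e']
cv2.imwrite('pics/c0.png',cv2.resize(a[110:310,130:360],None,fx=3,fy=3,interpolation=cv2.INTER_CUBIC)[:600,:800])
P=cloud('top',d);Q=cloud('side',e)
def rect(m,name,zz):
    m=cv2.morphologyEx(m.astype(np.uint8),cv2.MORPH_CLOSE,np.ones((5,5)))
    cs=max(cv2.findContours(m,cv2.RETR_EXTERNAL,cv2.CHAIN_APPROX_NONE)[0],key=cv2.contourArea)
    W=plane(name,cs.reshape(-1,2),zz)[:,:2].astype(np.float32)
    (c,s,an)=cv2.minAreaRect(W);bx=cv2.boxPoints((c,s,an))
    ed=max([bx[1]-bx[0],bx[2]-bx[1]],key=np.linalg.norm);ed=ed*np.sign(ed[1])
    print(name,'centre',np.round(c,4),'size',np.round(s,4),'yaw',np.degrees(np.arctan2(-ed[0],ed[1])))
for n,C in(('top',P),('side',Q)):
    x,y,h=C[...,0],C[...,1],C[...,2]
    # height-masked rects
    reg=(x>.2)&(x<.7)&(abs(y)<.3)
    im=a if n=='top' else b
    rect(reg&(h>.02)&(h<.034)&(x>.43),n,.028)
    rect(reg&(h>.006)&(h<.034)&(x<.40)&(x>.25)&(im[...,1]>90),n,.010)
    for lo in(.05,.065,.095):
        m=((h>lo)&(h<.13)&(x>.2)&(x<.46)&(y>-.15)&(y<.22)).astype(np.uint8)
        k,L,st,_=cv2.connectedComponentsWithStats(m)
        for i in range(1,k):
            if st[i,4]>8:
                q=C[L==i];f=[ (q[:,j].min()+q[:,j].max())/2 for j in(0,1)]
                print(n,lo,st[i],np.round(f,4),np.round(np.ptp(q,0),3),'ztop',np.round(q[:,2].max(),4))
E
python3 m.py
```

```text
top centre [ 0.6409 -0.0211] size [0.28   0.0795] yaw -2.141557
top centre [0.3853 0.0473] size [0.1504 0.0291] yaw -0.49823847
top 0.05 [190 235  23  12 189] [0.4542 0.0657] [0.011 0.034 0.066] ztop 0.1167
top 0.05 [152 237  22  10 147] [0.454  0.1336] [0.012 0.032 0.036] ztop 0.0866
top 0.05 [222 237  27  18 354] [0.4476 0.0073] [0.025 0.044 0.052] ztop 0.1024
top 0.05 [267 240  27  16 324] [ 0.447  -0.0695] [0.024 0.044 0.027] ztop 0.0776
top 0.05 [323 241   4   7  13] [ 0.4551 -0.148 ] [0.01  0.003 0.013] ztop 0.0629
top 0.05 [325 289   2  12  20] [ 0.3684 -0.1483] [0.018 0.002 0.009] ztop 0.0595
top 0.065 [190 235  22  11 168] [0.4542 0.0657] [0.011 0.034 0.051] ztop 0.1167
top 0.065 [152 237  20   8 122] [0.4541 0.1339] [0.012 0.032 0.021] ztop 0.0866
top 0.065 [222 237  27  17 332] [0.4477 0.0073] [0.024 0.044 0.037] ztop 0.1024
top 0.065 [267 240  27  15 311] [ 0.447  -0.0695] [0.024 0.044 0.012] ztop 0.0776
top 0.095 [193 235  15   7  62] [0.456  0.0653] [0.008 0.023 0.022] ztop 0.1167
top 0.095 [231 237   7   2  11] [0.4582 0.0086] [0.002 0.01  0.005] ztop 0.1024
side centr
[... 392 characters left out ...]
3 595] [0.4471 0.0092] [0.026 0.044 0.051] ztop 0.1007
side 0.05 [231 205  18  36 477] [0.453  0.0675] [0.014 0.036 0.065] ztop 0.1152
side 0.05 [200 241  19  26 349] [0.4529 0.1359] [0.014 0.033 0.048] ztop 0.098
side 0.065 [284 176  22  18 263] [ 0.4465 -0.0675] [0.027 0.044 0.009] ztop 0.0741
side 0.065 [256 192  25  28 465] [0.4471 0.0092] [0.026 0.044 0.036] ztop 0.1007
side 0.065 [231 205  18  31 385] [0.453  0.0675] [0.014 0.036 0.05 ] ztop 0.1152
side 0.065 [200 241  19  21 248] [0.4529 0.1356] [0.014 0.032 0.033] ztop 0.098
side 0.095 [260 192   6   7  21] [0.4579 0.0111] [0.004 0.013 0.006] ztop 0.1007
side 0.095 [233 205  13  16 121] [0.4554 0.0674] [0.009 0.023 0.02 ] ztop 0.1152
```

View pics/c0.png

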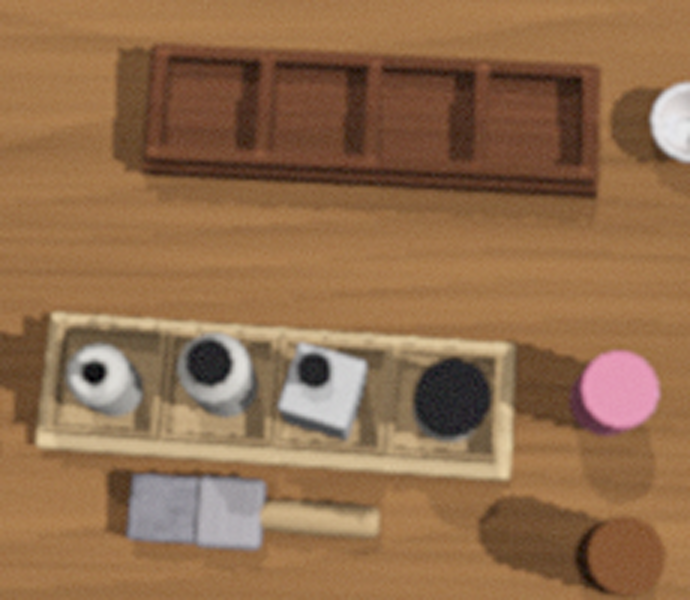

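The crop confirms it: nozzle bottle, tall bottle, tin (turned) and black-lidded jar stand in the light trays; the pink jar is outside. The x window of my masks cut the objects, so I'll redo them.

```bash
cat > m.py <<'E'
from h import *
from scipy.optimize import least_squares
z=np.load('d0.npz');a,d,b,e=z['a'],z['d'],z['b'],z['e']
P=cloud('top',d);Q=cloud('side',e)
def rect(m,name,zz):
    m=cv2.morphologyEx(m.astype(np.uint8),cv2.MORPH_CLOSE,np.ones((5,5)))
    cs=max(cv2.findContours(m,cv2.RETR_EXTERNAL,cv2.CHAIN_APPROX_NONE)[0],key=cv2.contourArea)
    W=plane(name,cs.reshape(-1,2),zz)[:,:2].astype(np.float32)
    (c,s,an)=cv2.minAreaRect(W);bx=cv2.boxPoints((c,s,an))
    ed=max([bx[1]-bx[0],bx[2]-bx[1]],key=np.linalg.norm);ed=ed*np.sign(ed[1])
    print(name,'centre',np.round(c,4),'size',np.round(s,4),'yaw',np.degrees(np.arctan2(-ed[0],ed[1])))
rad=dict(nozzle=.018,tall=.02,jar=.0225)
for n,C in(('top',P),('side',Q)):
    x,y,h=C[...,0],C[...,1],C[...,2]
    reg=(y>-.2)&(y<.24)
    rect(reg&(h>.018)&(h<.04)&(x>.575)&(x<.71),n,.028)
    rect(reg&(h>.006)&(h<.034)&(x<.54)&(x>.38)&((a if n=='top' else b)[...,2]>95),n,.028 if 0 else .020)
    for nm,y0,zl,zt in(('nozzle',.134,.04,.07),('tall',.066,.04,.088),('tin',.008,.04,.084),('jar',-.069,.04,.07)):
        s=(x>.40)&(x<.54)&(abs(y-y0)<.033)&(h>.035)
        q=C[s];top=q[q[:,2]>q[:,2].max()-.006];print(n,nm,len(q),'ztop',q[:,2].max().round(4),'topc',((top.min(0)+top.max(0))/2).round(4)[:2],np.ptp(top,0)[:2].round(3),end=' ')
        if nm=='tin':
            t=q[(q[:,2]>.083)&(q[:,2]<.094)][:,:2].astype(np.float32);print('rect',cv2.minAreaRect(t))
        else:
            t=q[(q[:,2]>zl)&(q[:,2]<zt)];r=least_squares(lambda p:np.hypot(t[:,0]-p[0],t[:,1]-p[1])-rad[nm],[np.median(t[:,0])+.01*0+ .01,y0-.005],loss='soft_l1',f_scale=.002)
            print('fit',r.x.round(4),len(t),r.cost)
E
python3 m.py
```

```text
top centre [ 0.6387 -0.021 ] size [0.28   0.0838] yaw -2.141557
top centre [0.4625 0.0341] size [0.2862 0.0833] yaw -3.112615
top nozzle 424 ztop 0.1074 topc [0.4656 0.1335] [0.005 0.005] fit [0.4663 0.1346] 72 2.684066052257832e-06
top tall 525 ztop 0.1177 topc [0.4686 0.0663] [0.025 0.025] fit [0.4689 0.0665] 90 2.7837732514832475e-06
top tin 646 ztop 0.1035 topc [0.4666 0.0096] [0.019 0.018] rect ((0.45974457263946533, 0.0049646347761154175), (0.04009247571229935, 0.04022809863090515), 73.3757553100586)
top jar 560 ztop 0.0776 topc [ 0.4564 -0.07  ] [0.043 0.043] fit [ 0.4573 -0.0705] 50 0.0001432730268705096
side centre [ 0.6357 -0.0189] size [0.2845 0.0864] yaw -2.2958395
side centre [0.438  0.0406] size [0.288  0.1261] yaw -3.0999584
side nozzle 666 ztop 0.1067 topc [0.4635 0.1347] [0.006 0.007] fit [0.4645 0.1346] 236 2.0024633767070027e-05
side tall 944 ztop 0.1157 topc [0.4666 0.0669] [0.025 0.025] fit [0.4672 0.0662] 421 5.449261266510402e-05
side tin 1010 ztop 0.101 topc [0.4658 0.0109] [0.02 0.02] rect ((0.45779135823249817, 0.007346067577600479), (0.04062361270189285, 0.03999321907758713), 75.5583267211914)
side jar 656 ztop 0.0741 topc [ 0.456  -0.0682] [0.044 0.045] fit [ 0.4568 -0.0689] 265 0.0001767403173811779
```

Measured (two views agree to about 2 mm, sizes correct):

| Item | x, y (m) | Yaw |
|---|---|---|
| Nozzle bottle | .465, .134 | – |
| Tall bottle | .468, .0665 | – |
| Tin | .459, .006 | −15.5° |
| Jar | .4566, −.0693 | – |
| Shelf centre | .6375, −.020 | −2.2° |

First I'll turn the tool so its fingers close across the rows.

```bash
cat > to.py <<'E'
import sys
from h import *
T=np.array([float(v) for v in sys.argv[1:4]]);psi=float(sys.argv[4])
s=ctrl.get_state();M=R.from_rotvec(s['tool_rot']).as_matrix()
c,n=np.cos(np.radians(psi)),np.sin(np.radians(psi))
G=np.array([[n,c,0],[-c,n,0],[0,0,-1]])
G=np.array([[-n,c,0],[c,n,0],[0,0,-1]])
print('shift now-axes mm',(M.T@(T-s['position'])*1000).round(1),'goal-axes',(G.T@(T-s['position'])*1000).round(1),'turn deg',np.degrees(R.from_matrix(M.T@G).as_rotvec()).round(1),'pos',np.round(s['position'],4),'t',s['time'],'w',s['grip_width'],'gf',s['grip_force'],'F',np.round(s['ft_force'],1))
E
python3 -m handwheel '[[0.087,0,0,0,0,0,9.4],[0.087,0,0,0,0,0,9.4],[0.087,0,0,0,0,0,9.4],[0.087,0,0,0,0,0,9.4],[0.087,0,0,0,0,0,9.4],[0.087,0,0,0,0,0,9.4],[0.087,0,0,0,0,0,9.4],[0.087,0,0,0,0,0,0]]' 20
python3 to.py .4566 -.0693 .13 -2.5
```

```text
time: 1.1
position: [0.2947, 0.579, 0.222]
tool_rot: [2.272, 2.169, -0.001]
ft_force: [-0.4, -0.7, 0.0]
grip_width: 1.003
grip_force: 0.0
shift now-axes mm [-640.   191.9   92.6] goal-axes [-640.7  190.    92. ] turn deg [-0.   0.1 -0.2] pos [0.2947 0.579  0.222 ] t 1.1 w 1.002542094435163 gf 0.0 F [-0.4 -0.7  0. ]
```

```bash
python3 -m handwheel '[[0.087,-0.05,0.032,0,0,0,0],[0.087,-0.05,0.032,0,0,0,0],[0.087,-0.05,0.032,0,0,0,0],[0.087,-0.05,0.032,0,0,0,0],[0.087,-0.05,0.032,0,0,0,0],[0.087,-0.05,0.032,0,0,0,0],[0.087,-0.055,0,0,0,0,0],[0.087,-0.055,0,0,0,0,0],[0.087,-0.055,0,0,0,0,0],[0.087,-0.055,0,0,0,0,0],[0.087,-0.055,0,0,0,0,0],[0.087,-0.05,0,0,0,0,0]]' >/dev/null
python3 to.py .4566 -.0693 .04 -2.5
```

```text
shift now-axes mm [-13.    1.1 182.7] goal-axes [-13.    1.2 182.7] turn deg [ 0.  -0.  -0.1] pos [ 0.4559 -0.0563  0.2227] t 2.6 w 1.002311094403133 gf 0.0 F [-0.3  0.5  0.5]
```

```bash
python3 -m handwheel '[[0.087,-0.006,0.001,0.03,0,0,0],[0.087,0,0,0.03,0,0,0],[0.087,0,0,0.02,0,0,0],[0.087,0,0,0,0,0,0],[0.087,0,0,0,0,0,0]]' >/dev/null
python3 to.py .4566 -.0693 .04 -2.5
```

```text
shift now-axes mm [ -9.   -0.7 103.4] goal-axes [ -9.   -0.7 103.4] turn deg [ 0.1 -0.  -0.2] pos [ 0.4576 -0.0603  0.1434] t 3.225 w 0.9986644631724254 gf 0.0 F [-0.1 -0.5  0.4]
```

```bash
python3 -m handwheel '[[0.087,-0.009,-0.001,0.003,0,0,0],[0.087,0,0,0.025,0,0,0],[0.087,0,0,0.025,0,0,0],[0.087,0,0,0.025,0,0,0],[0.087,0,0,0.02,0,0,0],[0.087,0,0,0.005,0,0,0],[0.087,0,0,0,0,0,0],[0.03,0,0,0,0,0,0],[0.03,0,0,0,0,0,0],[0.03,0,0,0,0,0,0],[0.03,0,0,0,0,0,0],[0.03,0,0,0,0,0,0]]' 25
python3 to.py .4566 -.0693 .15 -2.5
```

```text
time: 4.72
position: [0.4557, -0.0692, 0.0396]
tool_rot: [2.274, 2.167, 0.0]
ft_force: [1.7, -0.3, 1.1]
grip_width: 0.518
grip_force: 0.9
shift now-axes mm [  -0.     0.9 -110.4] goal-axes [  -0.     0.9 -110.4] turn deg [ 0.  -0.  -0.3] pos [ 0.4557 -0.0692  0.0396] t 4.725 w 0.5184502912722652 gf 0.9267396619543433 F [ 1.7 -0.3  1.1]
```

```bash
python3 -m handwheel '[[0.03,0,0,0,0,0,0],[0.03,0,0,0,0,0,0],[0.03,0,0,-0.01,0,0,0],[0.03,0,0,-0.02,0,0,0],[0.03,0,0,-0.03,0,0,0],[0.03,0,0,-0.03,0,0,0],[0.03,0,0.03,-0.01,0,0,0],[0.03,0,0.04,0,0,0,0],[0.03,0.03,0.04,0,0,0,0],[0.03,0.04,0.04,0,0,0,0],[0.03,0.04,0.03,0,0,0,0],[0.03,0,0,0,0,0,0]]' 25
python3 to.py .6414 .0819 .042 -2.2
```

```text
time: 6.22
position: [0.6422, 0.0377, 0.1387]
tool_rot: [-2.266, -2.175, -0.0]
ft_force: [-0.6, -0.4, -0.2]
grip_width: 0.503
grip_force: 25.0
shift now-axes mm [44.  -2.5 96.8] goal-axes [44.1 -2.5 96.7] turn deg [-0.  -0.1 -0.1] pos [0.6422 0.0377 0.1387] t 6.225 w 0.5027763261997217 gf 25.000099872249848 F [-0.6 -0.4 -0.2]
```

```bash
python3 -m handwheel '[[0.03,0.022,-0.001,0,0,0,0],[0.03,0.022,-0.001,0,0,0,0],[0.03,0,0,0.01,0,0,0],[0.03,0,0,0.03,0,0,0],[0.03,0,0,0.03,0,0,0],[0.03,0,0,0.015,0,0,0],[0.03,0,0,0.007,0,0,0],[0.03,0,0,0,0,0,0]]'
python3 to.py .6414 .0819 .040 -2.2
```

```text
time: 7.22
position: [0.6411, 0.0757, 0.0478]
tool_rot: [2.275, 2.167, 0.0]
ft_force: [0.8, 0.2, -0.8]
grip_width: 0.501
grip_force: 25.0
shift now-axes mm [ 6.2 -0.   7.8] goal-axes [6.2 0.  7.8] turn deg [ 0.   0.  -0.6] pos [0.6411 0.0757 0.0478] t 7.225 w 0.5007790292957289 gf 24.999829907601452 F [ 0.8  0.2 -0.8]
```

```bash
python3 -m handwheel '[[0.03,0.006,0,0,0,0,0],[0.03,0,0,0.003,0,0,0],[0.03,0,0,0.003,0,0,0],[0.03,0,0,0.0015,0,0,0],[0.03,0,0,0,0,0,0]]'
python3 to.py .6414 .0819 .040 -2.2
```

```text
time: 7.85
position: [0.6411, 0.0818, 0.0399]
tool_rot: [-2.275, -2.167, 0.0]
ft_force: [-0.0, -0.8, -0.6]
grip_width: 0.501
grip_force: 25.0
shift now-axes mm [ 0.1  0.3 -0.1] goal-axes [ 0.1  0.3 -0.1] turn deg [-0.   0.  -0.6] pos [0.6411 0.0818 0.0399] t 7.85 w 0.5014870403169038 gf 24.99984001982739 F [-0.  -0.8 -0.6]
```

```bash
python3 -m handwheel '[[0.03,0,0,0.0005,0,0,0],[0.03,0,0,0,0,0,0]]'; python3 -m handwheel '[[0.03,0,0,0.0005,0,0,0],[0.03,0,0,0,0,0,0]]'
```

```text
time: 8.1
position: [0.6413, 0.0818, 0.0397]
tool_rot: [2.275, 2.167, 0.0]
ft_force: [0.3, -0.5, 0.2]
grip_width: 0.502
grip_force: 25.0
time: 8.35
position: [0.6413, 0.0818, 0.0397]
tool_rot: [-2.275, -2.167, -0.0]
ft_force: [-1.9, 0.7, 4.0]
grip_width: 0.5
grip_force: 25.0
```

```bash
python3 -m handwheel '[[0.055,0,0,0,0,0,0],[0.087,0,0,0,0,0,0],[0.087,0,0,0,0,0,0],[0.087,0,0,-0.01,0,0,0],[0.087,0,0,-0.04,0,0,0],[0.087,0,0,-0.05,0,0,0],[0.087,0,-0.05,-0.02,0,0,0],[0.087,0,-0.05,0,0,0,6.5],[0.087,-0.02,-0.05,0,0,0,6.5],[0.087,-0.03,-0.03,0,0,0,0],[0.087,0,0,0,0,0,0]]'
python3 to.py .4588 .0062 .046 -15.5
```

```text
time: 9.72
position: [0.4499, 0.0534, 0.1597]
tool_rot: [-2.504, -1.893, -0.003]
ft_force: [-0.5, 0.3, 0.2]
grip_width: 0.998
grip_force: 0.0
shift now-axes mm [-43.4  21.5 113.5] goal-axes [-43.1  21.2 113.7] turn deg [-0.  -0.2 -0.3] pos [0.4499 0.0534 0.1597] t 9.725 w 0.9981072466075922 gf 0.0 F [-0.5  0.3  0.2]
```

```bash
python3 -m handwheel '[[0.087,-0.022,0.011,0,0,0,0],[0.087,-0.021,0.01,0,0,0,0],[0.087,0,0,0,0,0,0]]' >/dev/null
python3 to.py .4588 .0062 .046 -15.5
```

```text
shift now-axes mm [ -0.5  -2.9 113.8] goal-axes [ -0.5  -2.7 113.8] turn deg [ 0.1 -0.  -0.5] pos [0.4615 0.0059 0.1598] t 10.1 w 0.9973537187344714 gf 0.0 F [-0.4  0.1  0.1]
```

```bash
python3 -m handwheel '[[0.087,0,-0.003,0.02,0,0,0],[0.087,0,0,0.03,0,0,0],[0.087,0,0,0.03,0,0,0],[0.087,0,0,0.02,0,0,0],[0.087,0,0,0.01,0,0,0],[0.087,0,0,0.004,0,0,0],[0.03,0,0,0,0,0,0],[0.03,0,0,0,0,0,0],[0.03,0,0,0,0,0,0],[0.03,0,0,0,0,0,0],[0.03,0,0,0,0,0,0],[0.03,0,0,0,0,0,0]]' 30
python3 -m handwheel '[[0.03,0,0,0,0,0,0],[0.03,0,0,0,0,0,0]]'
python3 to.py .4588 .0062 .046 -15.5
```

```text
time: 11.6
position: [0.4578, 0.0081, 0.0452]
tool_rot: [2.505, 1.895, 0.001]
ft_force: [1.5, 0.2, 0.6]
grip_width: 0.46
grip_force: 30.0
time: 11.85
position: [0.4578, 0.0081, 0.0453]
tool_rot: [2.505, 1.895, 0.001]
ft_force: [1.5, 0.1, 1.3]
grip_width: 0.456
grip_force: 30.0
shift now-axes mm [-1.6  1.5 -0.7] goal-axes [-1.6  1.5 -0.7] turn deg [ 0.1 -0.  -0.3] pos [0.4578 0.0081 0.0453] t 11.85 w 0.4562041875230137 gf 29.99198799720034 F [1.5 0.1 1.3]
```

```bash
python3 -m handwheel '[[0.03,0,0,-0.01,0,0,0],[0.03,0,0,-0.02,0,0,0],[0.03,0,0,-0.03,0,0,0],[0.03,0,0,-0.03,0,0,0],[0.03,0,0.03,-0.01,0,0,0],[0.03,0,0.04,0,0,0,-6.5],[0.03,0,0.04,0,0,0,-6.5],[0.03,0,0.04,0,0,0,0],[0.03,0,0.02,0,0,0,0],[0.03,0,0,0,0,0,0]]'
python3 to.py .6388 .0155 .0455 -2.2
```

```text
time: 13.1
position: [0.6243, -0.0203, 0.1445]
tool_rot: [-2.274, -2.167, 0.003]
ft_force: [-1.2, 0.5, -2.3]
grip_width: 0.459
grip_force: 30.0
shift now-axes mm [36.6 12.9 98.9] goal-axes [36.4 13.1 99. ] turn deg [-0.1  0.1 -0.6] pos [ 0.6243 -0.0203  0.1445] t 13.1 w 0.4587546116668434 gf 29.991872588871047 F [-1.2  0.5 -2.3]
```

```bash
python3 -m handwheel '[[0.03,0.018,0.007,0,0,0,0],[0.03,0.018,0.006,0,0,0,0],[0.03,0,0,0.01,0,0,0],[0.03,0,0,0.03,0,0,0],[0.03,0,0,0.02,0,0,0],[0.03,0,0,0.005,0,0,0],[0.03,0,0,0,0,0,0]]' >/dev/null
python3 to.py .6388 .0155 .0455 -2.2
```

```text
shift now-axes mm [ 0.7 -0.1 34.6] goal-axes [ 0.7 -0.1 34.6] turn deg [-0.   0.  -0.6] pos [0.6389 0.0148 0.0801] t 13.975 w 0.45965042066918954 gf 29.992007984546944 F [ 0.3  0.3 -1.9]
```

```bash
python3 -m handwheel '[[0.03,0.0005,0,0.015,0,0,0],[0.03,0,0,0.012,0,0,0],[0.03,0,0,0.004,0,0,0],[0.03,0,0,0.002,0,0,0],[0.03,0,0,0.001,0,0,0],[0.03,0,0,0,0,0,0],[0.03,0,0,0.0005,0,0,0],[0.03,0,0,0,0,0,0]]'
python3 -m handwheel '[[0.03,0,0,0.0005,0,0,0],[0.03,0,0,0,0,0,0]]'
```

```text
time: 14.98
position: [0.639, 0.0156, 0.0457]
tool_rot: [2.274, 2.167, 0.001]
ft_force: [0.2, -0.8, -2.1]
grip_width: 0.459
grip_force: 30.0
time: 15.22
position: [0.639, 0.0156, 0.0453]
tool_rot: [2.274, 2.167, 0.001]
ft_force: [-1.1, 0.5, -1.6]
grip_width: 0.458
grip_force: 30.0
```

```bash
python3 -m handwheel '[[0.03,0,0,0.0005,0,0,0],[0.03,0,0,0,0,0,0]]'; python3 -m handwheel '[[0.03,0,0,0.0005,0,0,0],[0.03,0,0,0,0,0,0]]'
```

```text
time: 15.48
position: [0.639, 0.0156, 0.0453]
tool_rot: [-2.274, -2.167, -0.001]
ft_force: [-2.3, 0.2, 5.1]
grip_width: 0.458
grip_force: 30.0
time: 15.72
position: [0.639, 0.0156, 0.0453]
tool_rot: [-2.274, -2.167, -0.001]
ft_force: [-2.9, 0.1, 7.8]
grip_width: 0.46
grip_force: 30.0
```

```bash
python3 -m handwheel '[[0.05,0,0,0,0,0,0],[0.087,0,0,0,0,0,0],[0.087,0,0,0,0,0,0],[0.087,0,0,-0.01,0,0,0],[0.087,0,0,-0.04,0,0,0],[0.087,0,0,-0.05,0,0,0],[0.087,0,-0.03,-0.02,0,0,0],[0.087,0,-0.04,0,0,0,0],[0.087,0.02,-0.04,0,0,0,0],[0.087,0.02,-0.04,0,0,0,0],[0.087,0.015,-0.02,0,0,0,0],[0.087,0,0,0,0,0,0]]'
python3 to.py .4678 .0665 .053 -2.5
```

```text
time: 17.23
position: [0.471, 0.0802, 0.1648]
tool_rot: [-2.27, -2.17, -0.004]
ft_force: [0.1, -0.2, -0.2]
grip_width: 1.0
grip_force: 0.0
shift now-axes mm [-14.1  -2.6 111.7] goal-axes [-13.8  -2.6 111.8] turn deg [ 0.  -0.1 -0.1] pos [0.471  0.0802 0.1648] t 17.225 w 0.9997685275513466 gf 0.0 F [ 0.1 -0.2 -0.2]
```

```bash
python3 -m handwheel '[[0.087,-0.014,-0.003,0,0,0,0],[0.087,0,0,0.01,0,0,0],[0.087,0,0,0.03,0,0,0],[0.087,0,0,0.03,0,0,0],[0.087,0,0,0.025,0,0,0],[0.087,0,0,0.012,0,0,0],[0.087,0,0,0.005,0,0,0],[0.087,0,0,0,0,0,0],[0.03,0,0,0,0,0,0],[0.03,0,0,0,0,0,0],[0.03,0,0,0,0,0,0],[0.03,0,0,0,0,0,0]]' 25 >/dev/null
python3 -m handwheel '[[0.03,0,0,0,0,0,0],[0.03,0,0,0,0,0,0],[0.03,0,0,0,0,0,0],[0.03,0,0,0,0,0,0]]' >/dev/null
python3 to.py .4678 .0665 .053 -2.5
```

```text
shift now-axes mm [ 1.6 -0.3 -0.9] goal-axes [ 1.6 -0.3 -0.9] turn deg [-0.  -0.  -0.3] pos [0.468  0.0649 0.0521] t 19.225 w 0.4498370705191436 gf 24.980717255276446 F [-0.2 -0.1 -0.2]
```

```bash
python3 -m handwheel '[[0.03,0,0,-0.01,0,0,0],[0.03,0,0,-0.02,0,0,0],[0.03,0,0,-0.03,0,0,0],[0.03,0,0,-0.03,0,0,0],[0.03,-0.02,0.02,-0.015,0,0,0],[0.03,-0.03,0.04,0,0,0,0],[0.03,-0.03,0.04,0,0,0,0],[0.03,-0.03,0.04,0,0,0,0],[0.03,-0.01,0.02,0,0,0,0],[0.03,0,0,0,0,0,0]]'
python3 to.py .6362 -.0556 .0525 -2.2
```

```text
time: 20.48
position: [0.6227, -0.0643, 0.157]
tool_rot: [2.276, 2.164, -0.003]
ft_force: [-0.8, -1.0, -1.2]
grip_width: 0.45
grip_force: 25.0
shift now-axes mm [  9.6  13.1 104.5] goal-axes [  9.2  13.2 104.5] turn deg [-0.   0.1 -0.7] pos [ 0.6227 -0.0643  0.157 ] t 20.475 w 0.44993693583051775 gf 24.976228560421063 F [-0.8 -1.  -1.2]
```

```bash
python3 -m handwheel '[[0.03,0.0095,0.013,0,0,0,0],[0.03,0,0,0.01,0,0,0],[0.03,0,0,0.03,0,0,0],[0.03,0,0,0.02,0,0,0],[0.03,0,0,0.01,0,0,0],[0.03,0,0,0,0,0,0]]' >/dev/null
python3 to.py .6362 -.0556 .0525 -2.2
```

```text
shift now-axes mm [-1.9  1.3 34. ] goal-axes [-1.9  1.2 34. ] turn deg [-0.1  0.  -0.6] pos [ 0.635  -0.0536  0.0865] t 21.225 w 0.44845738281302155 gf 24.97636168553946 F [-0.3  0.  -1.3]
```

```bash
python3 -m handwheel '[[0.03,-0.002,0.001,0.015,0,0,0],[0.03,0,0,0.012,0,0,0],[0.03,0,0,0.004,0,0,0],[0.03,0,0,0.002,0,0,0],[0.03,0,0,0.001,0,0,0],[0.03,0,0,0,0,0,0],[0.03,0,0,0.0005,0,0,0],[0.03,0,0,0,0,0,0]]'
python3 -m handwheel '[[0.03,0,0,0.0005,0,0,0],[0.03,0,0,0,0,0,0]]'
```

```text
time: 22.22
position: [0.6365, -0.0559, 0.0527]
tool_rot: [2.274, 2.167, 0.0]
ft_force: [0.4, 0.7, -1.9]
grip_width: 0.454
grip_force: 25.0
time: 22.48
position: [0.6365, -0.0559, 0.0522]
tool_rot: [2.275, 2.167, 0.0]
ft_force: [-0.3, 0.5, -0.9]
grip_width: 0.454
grip_force: 25.0
```

```bash
python3 -m handwheel '[[0.03,0,0,0.0005,0,0,0],[0.03,0,0,0,0,0,0]]'; python3 -m handwheel '[[0.03,0,0,0.0003,0,0,0],[0.03,0,0,0,0,0,0]]'
```

```text
time: 22.72
position: [0.6365, -0.0559, 0.0521]
tool_rot: [-2.274, -2.167, -0.001]
ft_force: [-1.2, 0.5, 3.5]
grip_width: 0.455
grip_force: 25.0
time: 22.98
position: [0.6365, -0.0559, 0.0521]
tool_rot: [-2.274, -2.167, -0.001]
ft_force: [-2.4, 0.2, 5.5]
grip_width: 0.451
grip_force: 25.0
```

```bash
python3 -m handwheel '[[0.05,0,0,0,0,0,0],[0.087,0,0,0,0,0,0],[0.087,0,0,0,0,0,0],[0.087,0,0,-0.01,0,0,0],[0.087,0,0,-0.04,0,0,0],[0.087,0,0,-0.05,0,0,0],[0.087,0.01,-0.03,-0.02,0,0,0],[0.087,0.04,-0.04,0,0,0,0],[0.087,0.04,-0.04,0,0,0,0],[0.087,0.04,-0.04,0,0,0,0],[0.087,0.04,-0.02,0,0,0,0],[0.087,0,0,0,0,0,0]]'
python3 to.py .465 .1343 .043 -2.5
```

```text
time: 24.48
position: [0.4734, 0.1261, 0.1719]
tool_rot: [-2.265, -2.174, -0.003]
ft_force: [-0.0, -0.7, 0.2]
grip_width: 1.001
grip_force: 0.0
shift now-axes mm [  7.5  -8.7 128.9] goal-axes [  7.8  -8.8 128.9] turn deg [ 0.  -0.2  0.1] pos [0.4734 0.1261 0.1719] t 24.475 w 1.000588464126277 gf 0.0 F [-0.  -0.7  0.2]
```

```bash
python3 -m handwheel '[[0.087,0.008,-0.009,0.01,0,0,0],[0.087,0,0,0.02,0,0,0],[0.087,0,0,0.03,0,0,0],[0.087,0,0,0.03,0,0,0],[0.087,0,0,0.025,0,0,0],[0.087,0,0,0.01,0,0,0],[0.087,0,0,0.004,0,0,0],[0.087,0,0,0,0,0,0],[0.03,0,0,0,0,0,0],[0.03,0,0,0,0,0,0],[0.03,0,0,0,0,0,0],[0.03,0,0,0,0,0,0]]' 25 >/dev/null
python3 -m handwheel '[[0.03,0,0,0,0,0,0],[0.03,0,0,0,0,0,0],[0.03,0,0,0,0,0,0],[0.03,0,0,0,0,0,0]]' >/dev/null
python3 to.py .465 .1343 .043 -2.5
```

```text
shift now-axes mm [ 3.7 -1.3 -0.8] goal-axes [ 3.7 -1.3 -0.8] turn deg [-0.  -0.  -0.3] pos [0.4661 0.1306 0.0422] t 26.475 w 0.40594131722532806 gf 24.962402093733544 F [-0.4 -0.1  0.8]
```

```bash
python3 -m handwheel '[[0.03,0,0,-0.01,0,0,0],[0.03,0,0,-0.02,0,0,0],[0.03,0,0,-0.03,0,0,0],[0.03,0,0,-0.03,0,0,0],[0.03,-0.03,0,-0.03,0,0,0],[0.03,-0.045,0,0,0,0,0],[0.03,-0.045,0,0,0,0,0],[0.03,-0.045,0,0,0,0,0],[0.03,-0.045,0.03,0,0,0,0],[0.03,-0.03,0.04,0,0,0,0],[0.03,0,0.04,0,0,0,0],[0.03,0,0,0,0,0,0]]'
python3 to.py .6336 -.1256 .043 -2.2
```

```text
time: 27.98
position: [0.5663, -0.1151, 0.1614]
tool_rot: [2.273, 2.165, -0.008]
ft_force: [0.2, 1.0, -0.4]
grip_width: 0.409
grip_force: 25.0
shift now-axes mm [ -6.6  67.9 118.3] goal-axes [ -7.9  67.6 118.4] turn deg [-0.1  0.3 -0.6] pos [ 0.5663 -0.1151  0.1614] t 27.975 w 0.40944689963857184 gf 24.962204355878974 F [ 0.2  1.  -0.4]
```

```bash
python3 -m handwheel '[[0.03,-0.007,0.03,0,0,0,0],[0.03,0,0.03,0,0,0,0],[0.03,0,0.008,0,0,0,0],[0.03,0,0,0.02,0,0,0],[0.03,0,0,0.03,0,0,0],[0.03,0,0,0.025,0,0,0],[0.03,0,0,0.01,0,0,0],[0.03,0,0,0,0,0,0]]' >/dev/null
python3 to.py .6336 -.1256 .043 -2.2
```

```text
shift now-axes mm [-1.1  2.7 33.7] goal-axes [-1.1  2.7 33.7] turn deg [-0.1 -0.  -0.6] pos [ 0.631  -0.1244  0.0767] t 28.975 w 0.40431784742150334 gf 24.96220194907984 F [-0.9  0.  -0.9]
```

```bash
python3 -m handwheel '[[0.03,-0.001,0.0025,0.015,0,0,0],[0.03,0,0,0.012,0,0,0],[0.03,0,0,0.004,0,0,0],[0.03,0,0,0.002,0,0,0],[0.03,0,0,0.001,0,0,0],[0.03,0,0,0,0,0,0],[0.03,0,0,0.0005,0,0,0],[0.03,0,0,0,0,0,0]]'
python3 -m handwheel '[[0.03,0,0,0.0005,0,0,0],[0.03,0,0,0,0,0,0]]'
```

```text
time: 29.98
position: [0.6346, -0.1259, 0.0429]
tool_rot: [2.274, 2.167, 0.0]
ft_force: [0.8, 0.8, -0.2]
grip_width: 0.409
grip_force: 25.0
time: 30.22
position: [0.6346, -0.1259, 0.0423]
tool_rot: [2.274, 2.167, 0.0]
ft_force: [0.4, -0.4, -0.5]
grip_width: 0.405
grip_force: 25.0
```

```bash
python3 -m handwheel '[[0.03,0,0,0.0005,0,0,0],[0.03,0,0,0,0,0,0]]'; python3 -m handwheel '[[0.03,0,0,0.0003,0,0,0],[0.03,0,0,0,0,0,0]]'
```

```text
time: 30.48
position: [0.6346, -0.1259, 0.0423]
tool_rot: [-2.274, -2.167, -0.001]
ft_force: [-1.5, 0.4, 4.1]
grip_width: 0.407
grip_force: 25.0
time: 30.72
position: [0.6347, -0.1259, 0.0423]
tool_rot: [-2.274, -2.167, -0.001]
ft_force: [-2.8, 1.4, 5.6]
grip_width: 0.405
grip_force: 25.0
```

Contact is made; I'll release it, rise clear and back away for a look.

```bash
python3 -m handwheel '[[0.05,0,0,0,0,0,0],[0.087,0,0,0,0,0,0],[0.087,0,0,0,0,0,0],[0.087,0,0,-0.01,0,0,0],[0.087,0,0,-0.04,0,0,0],[0.087,0,0,-0.05,0,0,0],[0.087,0,0,-0.05,0,0,0],[0.087,-0.05,0,-0.02,0,0,0],[0.087,-0.05,0,0,0,0,0],[0.087,-0.05,0,0,0,0,0],[0.087,-0.05,0,0,0,0,0],[0.087,0,0,0,0,0,0]]'
python3 - <<'E'
from h import *
a,d=grab('top');b,e=grab('side')
cv2.imwrite('pics/f.png',np.hstack([cv2.resize(a[90:280,130:360],(400,330)),cv2.resize(b[90:290,90:340],(400,330))]))
for n,C in(('top',cloud('top',d)),('side',cloud('side',e))):
    for nm,x0,y0 in(('jar',.6414,.0819),('tin',.6388,.014),('tall',.6362,-.054),('nozzle',.6336,-.1219)):
        q=C[(abs(C[...,0]-x0)<.033)&(abs(C[...,1]-y0)<.033)&(C[...,2]>.05)&(C[...,2]<.13)]
        t=q[q[:,2]>q[:,2].max()-.006];print(n,nm,q[:,2].max().round(4),((t.min(0)+t.max(0))/2)[:2].round(4))
E
```

```text
time: 32.22
position: [0.6215, -0.3325, 0.2124]
tool_rot: [2.283, 2.155, -0.005]
ft_force: [-1.1, -0.2, 0.2]
grip_width: 0.998
grip_force: 0.0
top jar 0.076 [0.6422 0.082 ]
top tin 0.1035 [0.6456 0.0181]
top tall 0.1182 [ 0.6372 -0.0546]
top nozzle 0.1094 [ 0.6354 -0.1222]
side jar 0.074 [0.6408 0.0824]
side tin 0.102 [0.6444 0.0197]
side tall 0.1155 [ 0.6353 -0.0534]
side nozzle 0.1068 [ 0.634  -0.1216]
```

View pics/f.png

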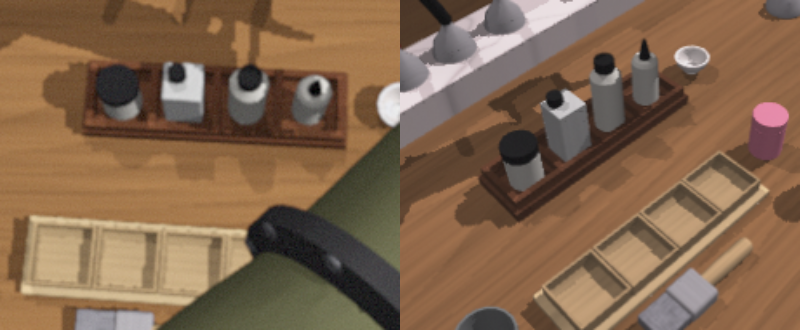

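The picture shows jar, tin, tall bottle and nozzle bottle upright in the shelf rack from left to right (top-view panel x ≈ 118, 183, 248, 314, y ≈ 95). They are centred to within about 2 mm and their heights match standing on the floors.

```bash
python3 -c "
from bench import ctrl
print(ctrl.close_job())"
```

```text
the job is handed in; nothing more can be done
None
```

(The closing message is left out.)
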